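Feel the gap between two coffee-grinder burrs with a feeler blade

ROBOT

A 6-joint arm with a two-finger parallel gripper is mounted at the origin on the work surface. World frame = base frame: x ahead of the robot, y to its left, z up, the work surface at z = 0. Lengths are in m, angles in degrees, forces in N, time in s.
With the tool pointing down it reaches from about 0.4 to 0.825 m from the base axis. Payload 7 kg.
Tool frame: the origin (TCP) lies on the centre line of the jaws, within the pads' length; the fingertips stand r.tip_reach ahead of it and the grasp point (between the pads) is the TCP (r.tip_reach is the distance from the TCP to the fingertips, in m); z points along the fingers, y is the line along which they close (so a half turn about z gives the same grasp; the last joint's range is limited). The gripper opens to 88 mm and grips with 3 to 60 N. Pads are 19 mm wide; open, the fingers measure 130 mm over their backs; the gripper's body (78 mm by 193 mm) begins 47 mm behind the grasp point.
Start: joints at [91.507, 20.546, 0.682, 0, -70.136, -16.507], TCP at [0.175, 0.652, 0.246] pointing down, gripper open.
Joint ranges: [-176.03, 176.03], [-82.01, 121.73], [-58.28, 71.71], [-173.87, 95.51], [-174.79, -0.11], [-173.66, 173.66]. Speed limits (degrees/s): [136.94, 136.94, 172.46, 180, 180, 180].

INTERFACE

Orientations are given as [roll, pitch, yaw] about the fixed x, y, z axes, in that order (R = Rz(yaw) Ry(pitch) Rx(roll)).
In Python, from plant import sensors, cams, r gives the robot as it stands.
- The arm moves only by the tool drive_tool, never from a script. Its argument "rows" is a list of rows, each an object of numbers: "fingers": the gripper's target within -1 to 1 (fully open at 1, half-way at 0, shut at -1); "x", "y", "z": the shift along the tool's x, y, z in m; "spin": the turn about the tool's z in rad. A call has 1 to 10 rows; each row is the pose to reach, as a shift and turn from the pose commanded when the call began, along the tool's axes at that moment; what a row does not reach only later rows make up. A row lasts 1/8 s, in which the tool goes at most 62.5 mm and 10.7 degrees, less where a joint would pass 70% of its speed; a pose out of reach is approached as far as the arm can. A call with a gripper value outside its range is refused whole. The fingers move at their own pace and stop on an object; "newtons" is the grip in N (left out, the last holds). Time passes only in rows, so rows that repeat a pose let the fingers close. It gives the time, the measured TCP pose, the force, the opening and the grip force at its end, in the units of the state.
- sensors.get_state(): the state, without advancing time (a new reading comes with each control period).
- cams.capture(name): name is "side" or "top"; returns a dict with "pixels" (400x640x3 uint8, red, green, blue), "intrinsics" (3x3 intrinsics, pixels), "k1" (the pictures are not rectified: a ray, as slopes to the right and down, at radius r is drawn at 1 + k1 r^2 times it, then the intrinsics apply), "eye" and "orientation" of the camera in the world. Camera axes: x right, y up, looking along -z (the intrinsics and any distortion apply to the point x, -y, -z); pixel columns grow to the right and rows downward; lengths in m; the calibration is good to about 2 mm. A picture is of the moment at which its call begins. There is no depth.
- r.close_job(): hands the job in; it is judged then, once.
The state is a dict: "time_s": time; "joints": joint angles; "qd": joint speeds; "joint_torque": joint torques, N m; "tcp_pos": TCP position; "eef_rot": TCP orientation; "contact_force": force on the tool from outside, world axes, zero at the start; "moment": the same for the moment, N m; "gripper_width": finger opening in m; "gripper_force": force on a finger pad.
Only numpy, scipy, OpenCV 4.12 (cv2) and the standard library are available. Lean on these libraries where they do the work, as an engineer would, in place of code of your own. Each camera call takes 0.05 s, during which the arm holds its last target. There are 200 camera calls.

TASK

Take the blue-handled feeler blade out of the wooden rack and ease it straight down between the two steel grinder burrs until it drags snugly against both and the lower edge of its yellow band is level with the tops of the burrs. Do not force the burrs, and leave the orange blade and everything else on the bench where it is. Finish while still holding the blade there, upright, in the gripper: do not let go.

Things in the scene. Friction and masses are not known exactly. Their poses are not given: they have to be found in the camera images.
- blue_blade_handle (a point): Centre of the blue handle of the feeler blade to take (loose, about 60 g): an upright block 24 (own x) x 14 (own y) x 48 mm high (z up), with the steel blade hanging below it. It starts upright in a slot of the rack, the handle's underside resting on the rack's top 60 mm above the table; lift it straight up at least 55 mm to clear the slot. It looks the same turned half round.
- blue_blade_tip (a point): Middle of the lower, square-cut end of the blue-handled blade's steel, 76 mm below the handle centre on the same axis; same axes. The steel is 14 (x) x 3 (y) x 52 mm long (z); a yellow band, 8 mm high, crosses it with its lower edge 30 mm above the tip.
- blue_blade: The blue-handled feeler blade as a whole; origin at the centre of the handle's underside (24 mm below the handle centre, 52 mm above the tip), z up along the handle, y across the 3 mm thickness.
- orange_blade_handle (a point): Centre of the handle of the other, orange-handled blade (same handle and blade length, blade 2 mm thick), in the other slot of the rack, 100 mm from the blue one. Leave it.
- rack: Fixed wooden rack, a block 50 (own x) x 170 (own y) x 60 mm high, origin at the centre of its underside. Two through slots, 19 (x) x 7 mm (y), at y = +50 and -50 mm; one blade stands in each.
- gap_top (a point): Middle of the mouth between the two burrs, level with the tops of their rims (106 mm above the table). Own x runs along the gap, own y across it (from the fixed burr to the sprung one), z up. The blade goes straight down here with its 3 mm thickness along y.
- burr_stand: Fixed burr service stand; dark base plate 100 (own x) x 150 (own y) x 12 mm with an aluminium upright, 72 mm high, at each y end; origin at the centre of its underside, below the mouth of the gap. Same axes as the gap.
- burr_fixed: Steel burr disc, 80 mm across, standing on edge (axis along own y) on the -y side of the gap; body origin as the stand's. Bevelled rims: the mouth is 14 mm wide at the very top, 5 mm at 6 mm down, then narrows to flat faces that begin 18 mm down and stand 1 mm apart at rest. The pair of burrs floats together 6 mm either way along y on a soft spring (0.15 N/mm) and centres on the blade.
- burr_sprung: The facing steel burr disc on the +y side (copper coil spring behind it); body origin as the stand's. Its spring presses it towards the fixed burr with 4 N (0.4 N/mm, 8 mm of travel), so the 3 mm blade opens the gap by 2 mm and drags with a few newtons. Entering the flats takes about 4 to 8 N of push.
- cup_a: White ceramic cup, 84 mm across, 65 mm high, handle on its own +y side, origin at the centre of its underside. Leave it.
- cup_b: A second white cup, the same. Leave it.
- tamper: Steel tamper, 58 mm across and 90 mm high, upright, origin at the centre of its underside. Leave it.
- brush: Cleaning brush lying along its own x, origin under its middle. Leave it.
- bean_bowl: Blue bowl of coffee beans, 120 mm across, 45 mm high, origin at the centre of its underside. Leave it.

How it is judged (in metres and radians):
On the way, in this order (a step that is already met when the one before it is completed fails the run):
1. the blue-handled blade is lifted clear of the rack in the gripper (contact force between the fingers and blue_blade above 3 N and height (world z) of blue_blade_tip above 0.065 m), for 0.1 s.
2. its tip has entered the mouth between the burrs from above (z of blue_blade_tip in the frame of gap_top between -0.02 and -0.001 m and y of blue_blade_tip in the frame of gap_top between -0.008 and 0.008 m and x of blue_blade_tip in the frame of gap_top between -0.02 and 0.02 m), for 0.05 s.
3. it drags on both burrs with the yellow band's lower edge level with their tops (contact force between the fingers and blue_blade above 3 N and contact force between blue_blade and burr_fixed_c0 above 1 N and contact force between blue_blade and burr_sprung above 1 N and z of blue_blade_tip in the frame of gap_top between -0.037 and -0.023 m and x of blue_blade_tip in the frame of gap_top between -0.012 and 0.012 m and y of blue_blade_tip in the frame of gap_top between -0.005 and 0.005 m and angle between blue_blade's own z axis and vertical below 0.15 rad and angle between the y axis of blue_blade and the y axis of burr_stand, either way round below 0.2 rad), for 0.3 s.
At the end, for the whole second after the job is handed in: Gripper still holds the blue blade (over 3 N), still, within 0.15 rad of upright and 0.2 rad of flat to the gap; tip 23 to 37 mm below the burr tops (band edge level within 7 mm), within 12 mm of mid-gap lengthwise and 5 mm across; each burr presses on it with over 1 N (all of step 3 and linear speed of blue_blade below 0.01 m/s); the arm keeps its last pose, push and grip.
It fails at once if the orange blade, a cup, the tamper, the brush or the bean bowl is disturbed (moved over 20 mm) (distance of any of orange_blade_handle, cup_a, cup_b, tamper, brush, bean_bowl from where it was at the start of the episode above 0.02 m).
It fails at once if the burrs are forced (over 40 N between the blade and a burr) (contact force between blue_blade and burr_fixed_c0 above 40 N or contact force between blue_blade and burr_sprung above 40 N).
It fails at once if the arm or gripper pushes on the burr stand (over 10 N) (contact force between any of the fingers, the arm and burr_stand above 10 N).
It also fails if it takes over 40 s, if anything falls off the work surface, if the arm or the gripper's body presses on something with over 40 N, if the wrist force passes 120 N, or if a joint passes its speed limit or range.

## Working session

There is one attempt and no reset: what is moved stays moved. The work goes in short steps, Python scripts to look and compute and a tool call to move; the robot and the scene stay as the last step left them, time stands still between calls to the robot, and variables do not carry over. Pictures are saved under pics/ and viewed, at most 10 in all, crops included, and the job is handed in when it is done.

Besides the shell and the picture viewer there is one more tool, called after ">>>" as a command line: name --argument value ..., lists and objects as JSON in quotes. drive_tool: Moves the arm, as the interface text tells. Its arguments: {"type":"object","properties":{"rows":{"type":"array"},"newtons":{"type":"number"}},"required":["rows"]}

```bash
mkdir -p pics; cat > h.py <<'E'
import numpy as np, cv2
from scipy.spatial.transform import Rotation as R
from plant import sensors, cams, r
def rot(o):
    o=np.array(o,float)
    return o if o.shape==(3,3) else (R.from_quat(o).as_matrix() if o.size==4 else R.from_euler('xyz',o,degrees=True).as_matrix())
def ray(c,u,v):
    K=np.array(c['intrinsics'],float); k=c['k1']
    p=cv2.undistortPoints(np.array([[[u,v]]],float),K,np.array([k,0,0,0.]))[0,0]
    d=rot(c['orientation'])@np.array([p[0],-p[1],-1.]); return np.array(c['eye']),d/np.linalg.norm(d)
def plane(c,u,v,z):
    e,d=ray(c,u,v); return e+d*(z-e[2])/d[2]
def proj(c,P):
    q=rot(c['orientation']).T@(np.array(P)-c['eye']); s=np.array([q[0],-q[1]])/-q[2]
    s=s*(1+c['k1']*(s@s)); return (np.array(c['intrinsics'])@[*s,1])[:2]
def tri(c1,a,c2,b):
    e,d=ray(c1,*a); f,g=ray(c2,*b); t=np.linalg.lstsq(np.c_[d,-g],f-e,rcond=None)[0]
    p,q=e+d*t[0],f+g*t[1]; return (p+q)/2,np.linalg.norm(p-q)
def snap(n,f):
    c=cams.capture(n); cv2.imwrite(f'pics/{f}.png',c['pixels'][:,:,::-1]); return c
E
python3 - <<'E'
from h import *
import pickle
for n in('top','side'):
    c=snap(n,n+'0'); pickle.dump(c,open(n+'0.pkl','wb')); print(n,c['intrinsics'],c['k1'],c['eye'],c['orientation'])
s=sensors.get_state(); print(s, r.tip_reach)
E
```

```text
top [[404.69032561   0.         323.11857071]
 [  0.         404.69032561 197.07093061]
 [  0.           0.           1.        ]] 0.034955212150133884 [0.46845314 0.02437427 1.3297088 ] [  5.57244424  -0.30750529 -90.57183687]
side [[398.32699339   0.         316.23332255]
 [  0.         398.32699339 198.70011549]
 [  0.           0.           1.        ]] -0.027032569393164448 [ 0.24607356 -0.72913686  1.07310199] [ 39.31755118   0.61361887 -24.65362743]
{'time_s': 0.1, 'joints': array([ 9.15075530e+01,  2.05858111e+01,  6.36804076e-01, -1.68621239e-02,
       -7.01349795e+01, -1.65092360e+01]), 'qd': array([-0.01576712, -0.06255547,  0.06373757,  0.04652541, -0.12278376,
        0.03070899]), 'joint_torque': array([-2.13966872e-03, -5.84154689e+01,  2.93755049e+01,  7.01559439e+00,
        1.01231327e-02, -5.73057036e-05]), 'tcp_pos': array([0.17461869, 0.6515849 , 0.2447194 ]), 'eef_rot': array([ 1.79914971e+02, -8.66977159e-03, -1.50074180e+01]), 'contact_force': array([-0.04250561, -0.45342524, -0.21089486]), 'moment': array([0.00331939, 0.00768033, 0.02860702]), 'gripper_force': 0.0, 'gripper_width': 0.08748318727827967} 0.019
```

View pics/top0.png

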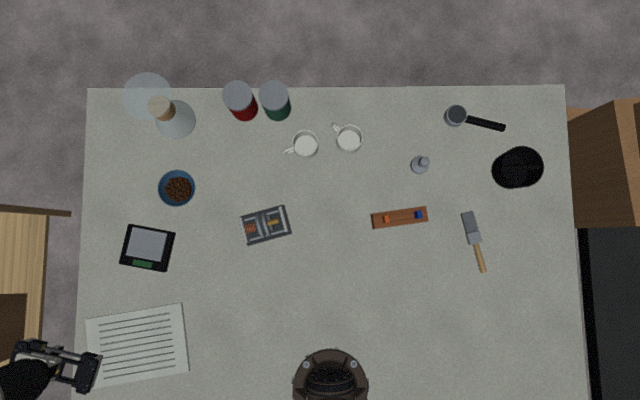

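View pics/side0.png

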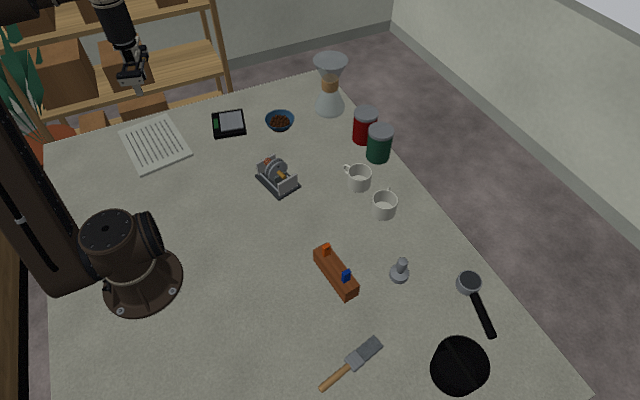

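The top view shows the rack at about (399,217), with the blue handle at (418,215) and the orange one at (386,218), and the burr stand at (266,225). In the side view blue is at (346,275) and the stand at (277,178).

```bash
python3 - <<'E'
from h import *
import pickle
C={n:pickle.load(open(n+'0.pkl','rb')) for n in('top','side')}
def cen(n,col,box):
    hsv=cv2.cvtColor(C[n]['pixels'],cv2.COLOR_RGB2HSV); x0,y0,x1,y1=box
    lo,hi={'b':((105,150,60),(128,255,255)),'o':((7,220,180),(14,255,255)),'w':((4,100,50),(16,255,255))}[col]
    m=cv2.inRange(hsv,lo,hi); k=np.zeros_like(m);k[y0:y1,x0:x1]=m[y0:y1,x0:x1]
    ys,xs=np.nonzero(k); return k,(xs.mean(),ys.mean()),len(xs)
_,bt,n1=cen('top','b',(400,200,440,230)); _,bs,n2=cen('side','b',(330,260,365,290))
print('blue',bt,n1,bs,n2,tri(C['top'],bt,C['side'],bs), 'plane.108',plane(C['top'],*bt,.104))
_,ot,n1=cen('top','o',(375,208,395,230)); print('or',ot,n1)
k,c,n=cen('top','w',(360,195,440,240)); rr=cv2.minAreaRect(cv2.findNonZero(k)); bx=cv2.boxPoints(rr)
P=np.array([plane(C['top'],*p,.06) for p in bx]); print('rack',rr,P.round(4),[np.linalg.norm(P[i]-P[i-1]).round(4) for i in range(4)],P.mean(0))
# zooms
a=cv2.resize(C['top']['pixels'][195:255,225:305],(800,600),interpolation=cv2.INTER_CUBIC)
cv2.imwrite('pics/zt.png',a[:,:,::-1])
a=cv2.resize(C['side']['pixels'][145:205,240:320],(800,600),interpolation=cv2.INTER_CUBIC)
cv2.imwrite('pics/zs.png',a[:,:,::-1])
E
```

```text
blue (np.float64(418.10526315789474), np.float64(214.10526315789474)) 38 (np.float64(345.50602409638554), np.float64(275.4698795180723)) 83 (array([ 0.53336867, -0.27440276,  0.08647938]), np.float64(0.0020647671477937637)) plane.108 [ 0.53341718 -0.27054633  0.104     ]
or (np.float64(nan), np.float64(nan)) 0
rack ((398.96002197265625, 217.22000122070312), (14.849241256713867, 55.29574966430664), 81.8698959350586) [[ 0.5381 -0.1321  0.06  ]
 [ 0.5612 -0.3045  0.06  ]
 [ 0.515  -0.3094  0.06  ]
 [ 0.4921 -0.1376  0.06  ]] [np.float64(0.0464), np.float64(0.174), np.float64(0.0465), np.float64(0.1733)] [ 0.52658061 -0.22088695  0.06      ]<stdin>:8: RuntimeWarning: Mean of empty slice.
  ret = ret.dtype.type(ret / rcount)
```

View pics/zt.png

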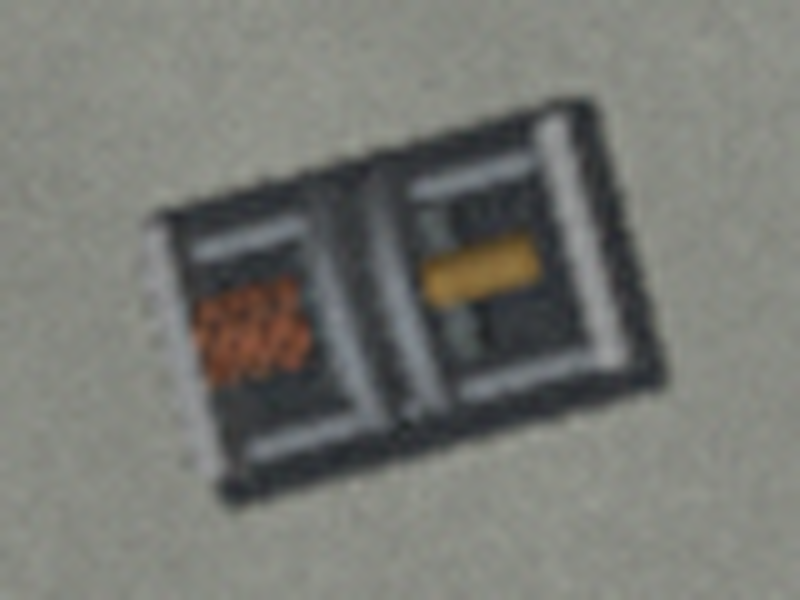

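View pics/zs.png

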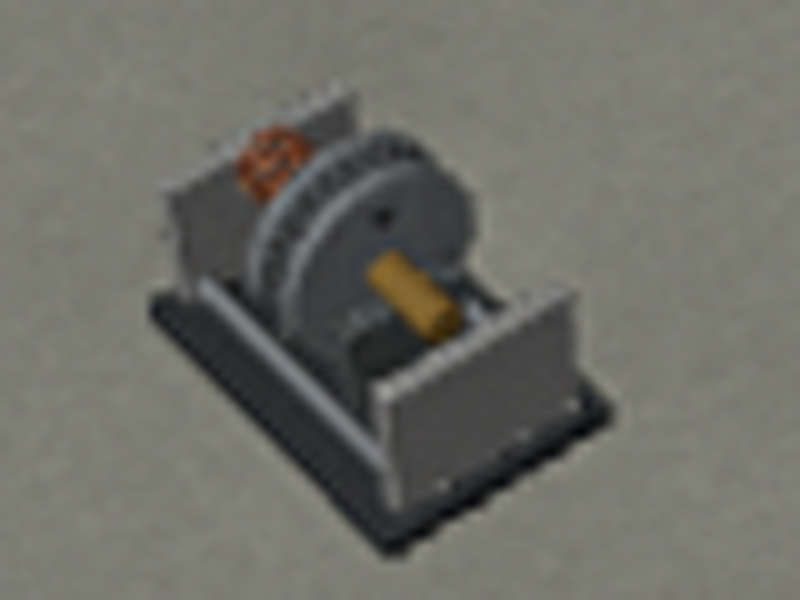

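The zoomed top view gives base-plate corners at about (597,97), (665,380) and (232,505) in zoom pixels, and the mouth as the dark strip between the rims. In the side zoom the corners are at (152,298), (392,542) and (612,402).

```bash
python3 - <<'E'
from h import *
import pickle
C={n:pickle.load(open(n+'0.pkl','rb')) for n in('top','side')}
u=lambda z,o:((z[0]+.5)*.1-.5+o[0],(z[1]+.5)*.1-.5+o[1])
T=[plane(C['top'],*u(z,(225,195)),.012) for z in((597,97),(665,380),(232,505))]
S=[plane(C['side'],*u(z,(240,145)),.012) for z in((152,298),(392,542),(612,402))]
for n,P in(('top',T),('side',S)):
    P=np.array(P); print(n,P.round(4).tolist(),np.linalg.norm(P[1]-P[0]),np.linalg.norm(P[2]-P[1]),'c',(P[0]+P[2])/2,
     [np.degrees(np.arctan2(*(P[i+1]-P[i])[1::-1])) for i in(0,1)])
# burr rims gap ends visible near top z .106: middle of dark strip
for z in ((350,195),(372,300),(398,405)): print(plane(C['top'],*u(z,(225,195)),.106))
# rack top (z .06) far corners & blue handle top check
for P in ((.5335,-.2735,.108),(.5335,-.2735,.084)): print(proj(C['top'],P),proj(C['side'],P))
# fused blue from side view silhouette centre on plane .084
print(plane(C['side'],345.5,275.5,.086))
s=sensors.get_state()
def go(x,y,z,yaw):
    M=R.from_euler('xyz',s['eef_rot'],degrees=True).as_matrix()
    print('shift',(M.T@(np.array([x,y,z])-s['tcp_pos'])).round(4),'spin',np.radians(s['eef_rot'][2]-yaw).round(3))
go(.5,.25,.246,7.6); go(.5335,-.2735,.246,7.6)
E
```

```text
top [[0.5746, 0.1431, 0.012], [0.4824, 0.1211, 0.012], [0.4438, 0.2607, 0.012]] 0.0947894754512739 0.1448216520782506 c [0.50917808 0.201878   0.012     ] [np.float64(-166.58918279189905), np.float64(105.47709925025383)]
side [[0.4436, 0.2645, 0.012], [0.4812, 0.1202, 0.012], [0.5752, 0.147, 0.012]] 0.14910010242052543 0.0977907096652013 c [0.50943582 0.20574447 0.012     ] [np.float64(-75.42151098385398), np.float64(15.866550615747139)]
[0.53806433 0.20913321 0.106     ]
[0.50634302 0.2023368  0.106     ]
[0.47477367 0.1943666  0.106     ]
[419.40227026 213.99599029] [346.13879425 271.30552707]
[417.5106793  214.42802258] [345.7250128  275.56114721]
[ 0.53244189 -0.27398976  0.086     ]
shift [ 0.4183  0.3036 -0.0008] spin -0.395
shift [ 0.5862  0.8006 -0.    ] spin -0.395
```

>>> drive_tool --rows '[{"x":0.418,"y":0.304,"z":0,"spin":-0.395,"fingers":0.2},{"x":0.418,"y":0.304,"z":0,"spin":-0.395,"fingers":0.2},{"x":0.418,"y":0.304,"z":0,"spin":-0.395,"fingers":0.2},{"x":0.418,"y":0.304,"z":0,"spin":-0.395,"fingers":0.2},{"x":0.418,"y":0.304,"z":0,"spin":-0.395,"fingers":0.2},{"x":0.418,"y":0.304,"z":0,"spin":-0.395,"fingers":0.2},{"x":0.418,"y":0.304,"z":0,"spin":-0.395,"fingers":0.2},{"x":0.586,"y":0.801,"z":0,"spin":-0.395,"fingers":0.2},{"x":0.586,"y":0.801,"z":0,"spin":-0.395,"fingers":0.2},{"x":0.586,"y":0.801,"z":0,"spin":-0.395,"fingers":0.2}]'

```text
time_s: 1.35
tcp_pos: [0.4762, 0.1242, 0.2454]
eef_rot: [180.0, 0.0, 7.6]
contact_force: [1.3, -0.5, -0.1]
gripper_width: 0.0528
gripper_force: 0.0
```

>>> drive_tool --rows '[{"x":0.004,"y":0.402,"fingers":0.2},{"x":0.004,"y":0.402,"fingers":0.2},{"x":0.004,"y":0.402,"fingers":0.2},{"x":0.004,"y":0.402,"fingers":0.2},{"x":0.004,"y":0.402,"fingers":0.2},{"x":0.004,"y":0.402,"fingers":0.2},{"x":0.004,"y":0.402,"fingers":0.2},{"x":0.004,"y":0.402,"z":0.05,"fingers":0.2},{"x":0.004,"y":0.402,"z":0.05,"fingers":0.2},{"x":0.004,"y":0.402,"z":0.05,"fingers":0.2}]'

```text
invalid input
```

>>> drive_tool --rows '[{"x":0.004,"y":0.402,"z":0,"spin":0,"fingers":0.2},{"x":0.004,"y":0.402,"z":0,"spin":0,"fingers":0.2},{"x":0.004,"y":0.402,"z":0,"spin":0,"fingers":0.2},{"x":0.004,"y":0.402,"z":0,"spin":0,"fingers":0.2},{"x":0.004,"y":0.402,"z":0,"spin":0,"fingers":0.2},{"x":0.004,"y":0.402,"z":0,"spin":0,"fingers":0.2},{"x":0.004,"y":0.402,"z":0,"spin":0,"fingers":0.2},{"x":0.004,"y":0.402,"z":0.05,"spin":0,"fingers":0.2},{"x":0.004,"y":0.402,"z":0.05,"spin":0,"fingers":0.2},{"x":0.004,"y":0.402,"z":0.05,"spin":0,"fingers":0.2}]'

```text
time_s: 2.6
tcp_pos: [0.5342, -0.2717, 0.1968]
eef_rot: [180.0, -0.0, 7.7]
contact_force: [0.7, 0.4, 0.8]
gripper_width: 0.0525
gripper_force: 0.0
```

>>> drive_tool --rows '[{"x":-0.001,"y":0.002,"z":0.05,"spin":0,"fingers":0.2},{"x":-0.001,"y":0.002,"z":0.08,"spin":0,"fingers":0.2},{"x":-0.001,"y":0.002,"z":0.1,"spin":0,"fingers":0.2},{"x":-0.001,"y":0.002,"z":0.107,"spin":0,"fingers":0.2},{"x":-0.001,"y":0.002,"z":0.107,"spin":0,"fingers":0.2}]'

```text
time_s: 3.22
tcp_pos: [0.534, -0.2737, 0.0898]
eef_rot: [180.0, -0.1, 7.7]
contact_force: [0.8, 0.1, 0.0]
gripper_width: 0.0526
gripper_force: 0.0
```

```bash
python3 - <<'E'
from h import *
c=snap('side','s1'); a=cv2.resize(c['pixels'][215:305,290:410],(800,600),interpolation=cv2.INTER_CUBIC)
cv2.imwrite('pics/s1z.png',a[:,:,::-1])
s=sensors.get_state(); print(s['tcp_pos'],s['eef_rot'],s['contact_force'])
E
```

```text
[ 0.53408209 -0.27378858  0.09013167] [ 1.79947642e+02 -1.11295330e-01  7.67626046e+00] [-0.74559718 -0.96280257  0.7625    ]
```

View pics/s1z.png

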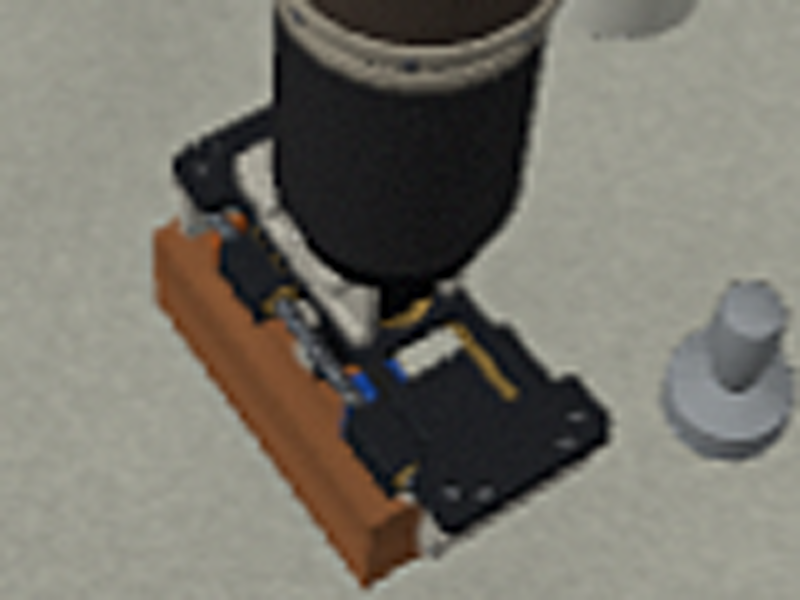

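The blue handle, at about (370,380) in the crop, sits between the fingers. The rack and the orange handle are untouched. Close now.

>>> drive_tool --newtons 30 --rows '[{"x":0,"y":0,"z":0,"spin":0,"fingers":-1},{"x":0,"y":0,"z":0,"spin":0,"fingers":-1},{"x":0,"y":0,"z":0,"spin":0,"fingers":-1},{"x":0,"y":0,"z":0,"spin":0,"fingers":-1},{"x":0,"y":0,"z":0,"spin":0,"fingers":-1},{"x":0,"y":0,"z":0,"spin":0,"fingers":-1}]'

```text
time_s: 4.03
tcp_pos: [0.533, -0.2738, 0.0886]
eef_rot: [180.0, 0.0, 7.6]
contact_force: [-0.4, 0.8, 0.9]
gripper_width: 0.014
gripper_force: 30.0
```

>>> drive_tool --rows '[{"x":0,"y":0,"z":-0.015,"spin":0,"fingers":-1},{"x":0,"y":0,"z":-0.03,"spin":0,"fingers":-1},{"x":0,"y":0,"z":-0.05,"spin":0,"fingers":-1},{"x":0,"y":0,"z":-0.08,"spin":0,"fingers":-1},{"x":0,"y":0,"z":-0.12,"spin":0,"fingers":-1},{"x":0,"y":0,"z":-0.16,"spin":0,"fingers":-1},{"x":0,"y":0,"z":-0.18,"spin":0,"fingers":-1},{"x":0,"y":0,"z":-0.18,"spin":0,"fingers":-1}]'

```text
time_s: 5.03
tcp_pos: [0.5338, -0.274, 0.2717]
eef_rot: [179.9, -0.3, 7.6]
contact_force: [-0.0, 0.8, -1.8]
gripper_width: 0.014
gripper_force: 30.0
```

```bash
python3 - <<'E'
from h import *
s=sensors.get_state(); print(s['tcp_pos'],s['eef_rot'])
M=R.from_euler('xyz',s['eef_rot'],degrees=True).as_matrix()
print((M.T@(np.array([.5093,.2035,.268])-s['tcp_pos'])).round(4),np.radians(s['eef_rot'][2]-14.8))
E
```

```text
[ 0.53379822 -0.27402994  0.27170042] [179.90110431  -0.27148602   7.64075464]
[ 0.0392 -0.4766  0.0031] -0.12495240346791046
```

>>> drive_tool --rows '[{"x":0.039,"y":-0.477,"z":0.0,"spin":-0.125,"fingers":-1},{"x":0.039,"y":-0.477,"z":0.0,"spin":-0.125,"fingers":-1},{"x":0.039,"y":-0.477,"z":0.0,"spin":-0.125,"fingers":-1},{"x":0.039,"y":-0.477,"z":0.0,"spin":-0.125,"fingers":-1},{"x":0.039,"y":-0.477,"z":0.0,"spin":-0.125,"fingers":-1},{"x":0.039,"y":-0.477,"z":0.0,"spin":-0.125,"fingers":-1},{"x":0.039,"y":-0.477,"z":0.0,"spin":-0.125,"fingers":-1},{"x":0.039,"y":-0.477,"z":0.0,"spin":-0.125,"fingers":-1},{"x":0.039,"y":-0.477,"z":0.0,"spin":-0.125,"fingers":-1},{"x":0.039,"y":-0.477,"z":0.0,"spin":-0.125,"fingers":-1}]'

```text
time_s: 6.28
tcp_pos: [0.5078, 0.2039, 0.2679]
eef_rot: [180.0, 0.1, 14.8]
contact_force: [-0.2, -0.1, -0.7]
gripper_width: 0.014
gripper_force: 30.0
```

```bash
python3 - <<'E'
from h import *
c=snap('side','s2'); a=cv2.resize(c['pixels'][120:210,220:340],(800,600),interpolation=cv2.INTER_CUBIC)
cv2.imwrite('pics/s2z.png',a[:,:,::-1])
s=sensors.get_state(); print(s['tcp_pos'],s['eef_rot'],s['contact_force'])
M=R.from_euler('xyz',s['eef_rot'],degrees=True).as_matrix()
print((M.T@(np.array([.5093,.2035,.268])-s['tcp_pos'])).round(4),np.radians(s['eef_rot'][2]-14.8))
for P in(s['tcp_pos']+M@[0,0,.081],[.5093,.2035,.106],s['tcp_pos']+M@[0,0,.029]): print(((proj(c,P)-[220,120]+.5)*6.667-.5).round(1))
E
```

```text
[0.50797205 0.20346098 0.26815107] [1.79981969e+02 5.17581092e-02 1.47785408e+01] [ 0.04525614 -0.13919587 -0.89497104]
[0.0013 0.0003 0.0001] -0.00037453305938838025
[353.9 162.5]
[371.5 279. ]
[343.6  81.1]
```

View pics/s2z.png

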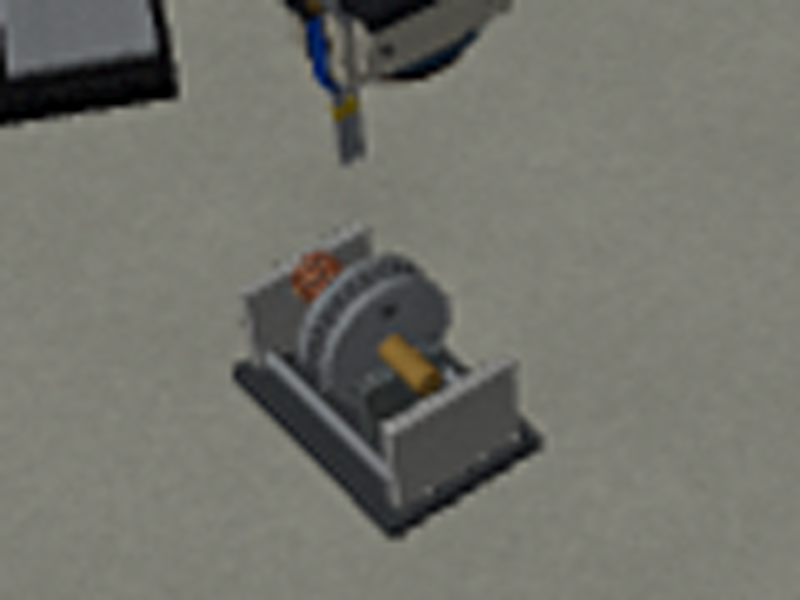

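>>> drive_tool --rows '[{"x":0.001,"y":0,"z":0.04,"spin":0,"fingers":-1},{"x":0.001,"y":0,"z":0.065,"spin":0,"fingers":-1},{"x":0.001,"y":0,"z":0.073,"spin":0,"fingers":-1},{"x":0.001,"y":0,"z":0.077,"spin":0,"fingers":-1},{"x":0.001,"y":0,"z":0.08,"spin":0,"fingers":-1},{"x":0.001,"y":0,"z":0.083,"spin":0,"fingers":-1},{"x":0.001,"y":0,"z":0.085,"spin":0,"fingers":-1},{"x":0.001,"y":0,"z":0.085,"spin":0,"fingers":-1}]'

```text
time_s: 7.32
tcp_pos: [0.5092, 0.2044, 0.1836]
eef_rot: [-180.0, -0.0, 14.8]
contact_force: [-0.1, 0.6, -0.2]
gripper_width: 0.014
gripper_force: 30.0
```

```bash
python3 - <<'E'
from h import *
c=snap('side','s3'); a=cv2.resize(c['pixels'][140:200,240:320],(800,600),interpolation=cv2.INTER_CUBIC)
cv2.imwrite('pics/s3z.png',a[:,:,::-1])
s=sensors.get_state(); print(s['tcp_pos'],s['eef_rot'],s['contact_force'],s['moment'])
E
```

```text
[0.50932331 0.20447295 0.18366548] [ 1.79997481e+02 -7.86975930e-03  1.48023979e+01] [-0.13106451 -0.91941206 -0.36123931] [-0.00315969 -0.00576899 -0.0419849 ]
```

View pics/s3z.png

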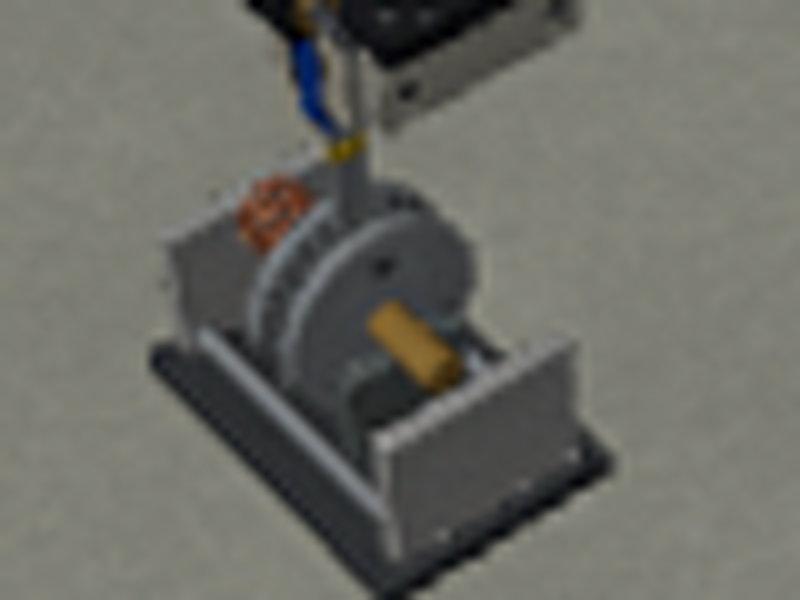

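The blade tip, at about (352,222) in the crop, sits between the two rims. Forces are near zero, so carry on slowly.

>>> drive_tool --rows '[{"x":0,"y":0,"z":0.002,"spin":0,"fingers":-1},{"x":0,"y":0,"z":0.004,"spin":0,"fingers":-1},{"x":0,"y":0,"z":0.006,"spin":0,"fingers":-1},{"x":0,"y":0,"z":0.008,"spin":0,"fingers":-1},{"x":0,"y":0,"z":0.01,"spin":0,"fingers":-1}]'

```text
time_s: 8.0
tcp_pos: [0.5093, 0.2044, 0.1734]
eef_rot: [180.0, 0.0, 14.8]
contact_force: [-0.9, 0.2, 0.4]
gripper_width: 0.014
gripper_force: 30.0
```

>>> drive_tool --rows '[{"x":0,"y":0,"z":0.0015,"spin":0,"fingers":-1},{"x":0,"y":0,"z":0.003,"spin":0,"fingers":-1},{"x":0,"y":0,"z":0.0045,"spin":0,"fingers":-1},{"x":0,"y":0,"z":0.006,"spin":0,"fingers":-1},{"x":0,"y":0,"z":0.0075,"spin":0,"fingers":-1},{"x":0,"y":0,"z":0.009,"spin":0,"fingers":-1}]'

```text
time_s: 8.75
tcp_pos: [0.5097, 0.2047, 0.1649]
eef_rot: [-180.0, -0.1, 14.8]
contact_force: [0.5, 0.5, 3.5]
gripper_width: 0.0138
gripper_force: 30.0
```

>>> drive_tool --rows '[{"x":0,"y":0,"z":0.0015,"spin":0,"fingers":-1},{"x":0,"y":0,"z":0.003,"spin":0,"fingers":-1},{"x":0,"y":0,"z":0.0045,"spin":0,"fingers":-1},{"x":0,"y":0,"z":0.006,"spin":0,"fingers":-1},{"x":0,"y":0,"z":0.0075,"spin":0,"fingers":-1},{"x":0,"y":0,"z":0.0075,"spin":0,"fingers":-1},{"x":0,"y":0,"z":0.0075,"spin":0,"fingers":-1}]'

```text
time_s: 9.62
tcp_pos: [0.5092, 0.2044, 0.1567]
eef_rot: [180.0, 0.0, 14.8]
contact_force: [1.1, -0.1, 0.1]
gripper_width: 0.0138
gripper_force: 30.0
```

```bash
python3 - <<'E'
from h import *
c=snap('side','s4'); a=cv2.resize(c['pixels'][140:200,240:320],(800,600),interpolation=cv2.INTER_CUBIC)
cv2.imwrite('pics/s4z.png',a[:,:,::-1])
s=sensors.get_state(); print(s['tcp_pos'],s['eef_rot'],s['contact_force'],s['moment'],s['gripper_force'])
for z in(.106,.114): print(((proj(c,[*s['tcp_pos'][:2],z])-[240,140]+.5)*10-.5).round())
E
```

```text
[0.50916401 0.20439529 0.1567458 ] [1.79999491e+02 2.12402548e-02 1.47911371e+01] [ 1.47978714 -0.43156968 -0.99540015] [ 0.16692355 -0.53502336 -0.00497059] 29.999938309192657
[356. 217.]
[354. 201.]
```

View pics/s4z.png

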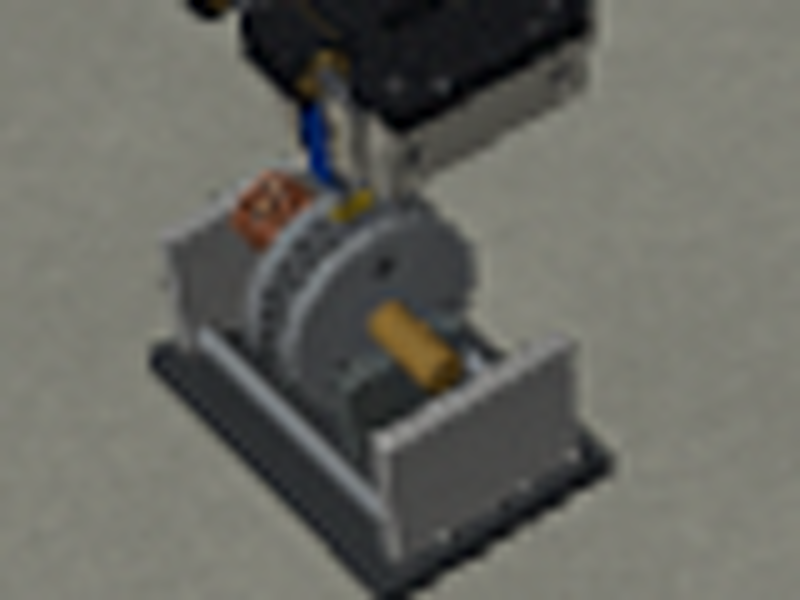

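The band is at about (352,207) in the crop, against a predicted centre of (355,209), so the grip hasn't slipped and the lower edge is level with the rims. I'll let it settle and check once more.

>>> drive_tool --rows '[{"x":0,"y":0,"z":0,"spin":0,"fingers":-1},{"x":0,"y":0,"z":0,"spin":0,"fingers":-1},{"x":0,"y":0,"z":0,"spin":0,"fingers":-1},{"x":0,"y":0,"z":0,"spin":0,"fingers":-1}]'

```text
time_s: 10.18
tcp_pos: [0.5091, 0.2044, 0.1568]
eef_rot: [180.0, 0.0, 14.8]
contact_force: [2.1, 0.3, -3.9]
gripper_width: 0.0139
gripper_force: 30.0
```

```bash
python3 - <<'E'
from h import *
c=cams.capture('side')
s=sensors.get_state(); print(s['tcp_pos'],s['contact_force'],s['moment'],s['gripper_force'],s['gripper_width'])
m=cv2.inRange(cv2.cvtColor(c['pixels'],cv2.COLOR_RGB2HSV),(22,120,60),(34,255,255)); ys,xs=np.nonzero(m[150:170,265:285])
print('band px',len(xs),xs.mean()+265 if len(xs) else 0,ys.mean()+150 if len(ys) else 0, 'pred',proj(c,[*s['tcp_pos'][:2],.110]))
E
```

```text
[0.50912617 0.20434515 0.15676409] [ 2.27152368  1.25517401 -3.59034907] [ 0.21924598 -0.85477427  0.05008099] 29.999542236328125 0.013588886495289039
band px 8 274.75 160.125 pred [275.0544703  160.45290692]
```

>>> drive_tool --rows '[{"x":0,"y":0,"z":0,"spin":0,"fingers":-1},{"x":0,"y":0,"z":0,"spin":0,"fingers":-1},{"x":0,"y":0,"z":0,"spin":0,"fingers":-1},{"x":0,"y":0,"z":0,"spin":0,"fingers":-1},{"x":0,"y":0,"z":0,"spin":0,"fingers":-1},{"x":0,"y":0,"z":0,"spin":0,"fingers":-1},{"x":0,"y":0,"z":0,"spin":0,"fingers":-1},{"x":0,"y":0,"z":0,"spin":0,"fingers":-1}]'

```text
time_s: 11.22
tcp_pos: [0.509, 0.2043, 0.1569]
eef_rot: [180.0, 0.0, 14.8]
contact_force: [0.3, -0.6, -6.2]
gripper_width: 0.0141
gripper_force: 30.0
```

```bash
python3 - <<'E'
from h import *
c=cams.capture('side')
s=sensors.get_state(); print(s['tcp_pos'],s['eef_rot'],s['contact_force'],s['moment'],s['gripper_force'],s['gripper_width'])
m=cv2.inRange(cv2.cvtColor(c['pixels'],cv2.COLOR_RGB2HSV),(22,120,60),(34,255,255)); ys,xs=np.nonzero(m[150:170,265:285])
print('band px',len(xs),xs.mean()+265 if len(xs) else 0,ys.mean()+150 if len(ys) else 0, 'pred',proj(c,[*s['tcp_pos'][:2],.110]))
E
```

```text
[0.50906736 0.20426869 0.15695405] [1.79992501e+02 2.92941674e-02 1.47867032e+01] [ 0.77756203 -0.12804434 -5.79988972] [ 0.01647905 -0.04230858 -0.01164033] 29.999196231365204 0.013836548812691331
band px 8 274.75 160.125 pred [275.04631576 160.47266495]
```

```bash
python3 -c "
from plant import r; print(r.close_job())"
```

```text
the job is handed in; nothing more can be done
None
```

I handed the job in with the blue blade held upright between the burrs at 30 N grip. Its band's lower edge was level with the burr tops by camera estimate. The simulator returned no verdict, and nothing else on the bench was touched as far as I could see.

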